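Close the draw latch of a glue-up jig

TASK

Two wooden strips lie in the glue-up jig. Swing the latch's flipped-back bail over towards the jaw, lower its bar into the slot behind the keeper on the sliding jaw without ramming it, then press the lever gently over and down, past centre, until it lies fully home and the jaw clamps the strips. Leave the mallet, the ear defenders and the offcut where they are, and let go of the latch at the end.

Things in the scene. Friction and masses are not known exactly. Their poses are not given: they have to be found in the camera images.
- jig: fixed glue-up jig: plywood board 225 x 140 x 18 mm, a wooden fence block with the steel draw latch on top, then two strips and a sliding jaw. Origin on the bench, under the lever's hinge; +x from the latch to the jaw, y along the hinge axis. Board x -75 to 150, y -70 to 70 mm; fence x -45 to 25, y -50 to 50, top 56 mm above the bench.
- lever (a joint): lever angle, rad: 0 home (flat, on its stop, pointing to the jig's -x), 1.57 upright, 2.1 fully open (leaning to the keeper, stop). Stiff hinge (0.09 N m), stays where left; starts at 0.5 to 0.9. Hooked, it passes centre at 0.3 and then pulls itself towards home. Pressing near its end takes up to 5 N; over 30 N bends it.
- lever_end (a point): middle of the free end edge of the flat steel lever handle, on the face to press. Handle 22 mm wide, 4 mm thick, from 8 to 80 mm from the hinge. Its -x runs along the handle to its free end; +z is the normal of the face to press (up when home, towards the keeper when upright), which lies 4 mm from the hinge axis.
- lever_hinge (a point): point on the lever's hinge axis, mid-width, 72 mm above the bench. The bail's pivot on the lever is 20 mm from this axis, 0.3 rad behind the handle (below it when home).
- bar_center (a point): centre of the bail's cross bar: steel, 8 mm thick, along the jig's y, with a 14 mm round boss at each end, 40 mm over the bosses: grip across them from above, fingers closing along the jig's y. Two rods join it to the lever's pivot, 105.5 mm away; it swings loosely and, pulled, turns the lever (rods sprung, 6 N/mm) and may trail in the grip. Starts flipped back over the lever, 160 to 185 mm up.
- keeper_slot (a point): on the jaw: middle of the mouth of the slot the bar goes down into, level with the lip's top, 76 mm above the bench. Slot 11 mm wide along the jig's x, between the lip's edge and a guard plate that leans outward; its floor 15 mm below. A bar on the floor has its centre 11 mm below this point. The bail reaches only about 2 mm beyond the slot's middle when lowered.
- keeper_seat (a point): on the jaw: where the bar's centre lies under the lip once pulled back towards the latch: 8.5 mm towards the latch from the slot's middle, 10 mm below the lip's top. The lip is 4 mm thick, its underside 11 mm above the slot floor; it overhangs the keeper's post by 7 mm. Seated: within 4 mm of this along x and z.
- jaw: sliding wooden jaw 108 mm wide along y, top 40 mm above the bench, with a narrow pedestal (20 mm wide, top at 61 mm, room for fingers beside it) carrying the steel keeper. Slides along the jig's x (2 N friction); starts 2 to 5 mm short of the strips; the latch draws it onto them with about 25 N. Origin as the jig's when fully open.
- strip_a: wooden strip 20 x 150 x 26 mm, loose, in the jig along y against the fence. Origin at its underside centre.
- strip_b: equal strip between strip_a and the jaw. Origin at its underside centre.
- mallet: wooden mallet, head 70 x 115 x 70 mm with a 200 mm handle along its +x. Origin under the head. Bystander.
- ear_defenders: yellow ear defenders, about 160 x 140 x 80 mm. Origin under the middle of the cups. Bystander.
- offcut: wooden offcut 50 x 90 x 30 mm. Origin at its underside centre. Bystander.
Things that resemble listed ones, but are neither listed nor needed, are in the scene too. Leave any purple or white look-alike of the strip_a alone.

How it is judged:
By the outcome, as a careful person would: the job done as asked, in the order asked, and still so for the second after the job is handed in, with the robot touching nothing.
It also fails if it takes over 54 s, if anything falls off the work surface, if the arm or the gripper's body presses on something with over 40 N, if the wrist force passes 120 N, or if a joint passes its speed limit or range.

ROBOT

A 6-joint arm with a two-finger parallel gripper is mounted at the origin on the work surface. World frame = base frame: x ahead of the robot, y to its left, z up, the work surface at z = 0. Lengths are in mm, angles in rad, forces in N, time in s.
With the tool pointing down it reaches from about 350 to 975 mm from the base axis. Payload 7.1 kg.
Tool frame: the origin (TCP) lies between the finger pads; the fingertips stand 8 mm ahead of it and the grasp point (between the pads) lies 11 mm behind it; x points along the fingers, y is the direction in which the jaws open and shut, and the axes are right-handed (so a half turn about x gives the same grasp; the last joint's range is limited). The gripper opens to 88 mm and grips with 3 to 60 N. Pads are 20 mm wide; open, the fingers measure 115 mm over their backs; the gripper's body (75 mm by 178 mm) begins 61 mm behind the grasp point.
Start: joints at [-1.324, 0.423, 1.63, -0, 1.089, -0.019], TCP at [164.194, -603.03, 230.675] pointing down, gripper open.
Joint ranges: [-3, 3], [-0.9, 2.11], [0.09, 2.58], [-1.31, 4.45], [0.11, 2.69], [-2.54, 2.54]. Speed limits (rad/s): [2.39, 2.39, 3.01, 3.14, 3.14, 3.14].

INTERFACE

Orientations are given as a rotation vector (axis times angle).
In Python, from workcell import ctrl gives the robot as it stands.
- The arm moves only by the tool apply_moves, never from a script. Its argument "increments" is a list of rows, each an object with "gripper": the opening in per cent of the stroke, from 0 (shut) to 100 (fully open); "delta_pos": the shift along the tool's x, y, z in cm, a list of three; "dr": the turn, a rotation vector about the tool's x, y, z in rad, a list of three. In form: [{"gripper": gripper, "delta_pos": [dx, dy, dz], "dr": [ax, ay, az]}, ...]. A call has exactly 5 rows; each row shifts and turns the commanded pose from where the row before left it, along the tool's axes as they then stand; what a row does not reach is not made up. A row lasts 1/12 s, in which the tool goes at most 41.7 mm and 7.16 degrees, less where a joint would pass 70% of its speed; a pose out of reach is approached as far as the arm can. A call with a gripper value outside its range is refused whole. The fingers move at their own pace and stop on an object; the grip force is fixed at half the most. Time passes only in rows, so rows that do not move let the fingers close, or fill a call up. It gives the time, the measured TCP pose, the force and the opening at its end, in the units of the state.
- ctrl.get_obs(): the state, without advancing time (a new reading comes with each control period).
- ctrl.get_image(name): name is "scene" or "top"; returns a dict with "img" (420x560x3 uint8, red, green, blue), "range_z" (420x560 float32, mm along the optical axis (not along the pixel's ray), 0 where there is no reading), "mtx" (3x3 intrinsics, pixels), "rvec" (rotation vector, rad) and "tvec" (3), from world to camera coordinates, as OpenCV has them. Camera axes: x right, y down, z forward; pixel columns grow to the right and rows downward; lengths in mm; the calibration is good to about 2 mm. A picture is of the moment at which its call begins.
- ctrl.close_job(): hands the job in, once; it reports no verdict.
The state is a dict: "t": time; "qpos": joint angles; "qvel": joint speeds; "joint_torque": joint torques, N m; "ee_pos": TCP position; "orientation": TCP orientation; "ft_force": force on the tool from outside, world axes, zero at the start; "moment": the same for the moment, N m; "width": finger opening in mm.
Only numpy, scipy, OpenCV 4.12 (cv2) and the standard library are available. Lean on these libraries where they do the work, as an engineer would, in place of code of your own. Each camera call takes 0.05 s, during which the arm holds its last target. There are 200 camera calls.

## Working session

There is one attempt and no reset: what is moved stays moved. The work goes in short steps, Python scripts to look and compute and a tool call to move; the robot and the scene stay as the last step left them, time stands still between calls to the robot, and variables do not carry over. Pictures are saved under pics/ and viewed, about 8 in all and at most 12, crops included, and the job is handed in when it is done.

Besides the shell and the picture viewer there is one more tool, called after "Emit:" as name(argument=value, ...), one argument or row to a line, values as JSON. apply_moves: Moves the arm, as the interface text tells. Its arguments: {"type":"object","properties":{"increments":{"type":"array","items":{"type":"object","properties":{"gripper":{"type":"number"},"delta_pos":{"type":"array","items":{"type":"number"}},"dr":{"type":"array","items":{"type":"number"}}}}}},"required":["increments"]}

```bash
mkdir -p pics
cat > h.py <<'E'
import numpy as np,cv2
from workcell import ctrl
def grab(n):
    d=ctrl.get_image(n); R=cv2.Rodrigues(np.array(d["rvec"],float))[0]; t=np.array(d["tvec"],float).ravel()
    K=np.array(d["mtx"]); z=d["range_z"]; v,u=np.mgrid[:420,:560]
    P=np.stack([(u-K[0,2])/K[0,0]*z,(v-K[1,2])/K[1,1]*z,z],-1)
    W=(P-t)@R; W[z==0]=np.nan
    d.update(R=R,t=t,K=K,W=W); return d
def save(d,f,crop=None,s=1):
    im=d["img"][...,::-1]
    if crop: x0,y0,x1,y1=crop; im=im[y0:y1,x0:x1]
    cv2.imwrite("pics/"+f,cv2.resize(np.ascontiguousarray(im),None,fx=s,fy=s,interpolation=cv2.INTER_CUBIC))
def proj(d,p): 
    return cv2.projectPoints(np.array(p,float).reshape(-1,3),np.array(d["rvec"],float),d["t"],d["K"],None)[0][:,0]
E
python3 - <<'E'
from h import *
a=grab("scene");b=grab("top")
cv2.imwrite("pics/0.png",cv2.resize(np.vstack([a["img"],b["img"]])[...,::-1],(400,600)))
save(a,"a.png",None,1.4);save(b,"b.png",None,1.4)
for d in(a,b): print(-d["R"].T@d["t"],d["K"][0,0])
print(ctrl.get_obs())
E
```

```text
[1254.36246009 -744.62935894  907.30216047] 488.11111788458635
[ 426.19684326    9.67937935 1026.87863733] 401.70271774730094
{'t': 0.1, 'qpos': array([-1.32401655e+00,  4.23793896e-01,  1.63058233e+00, -7.71987410e-06,
        1.08862202e+00, -1.90099007e-02]), 'qvel': array([ 0.00067918, -0.00125151, -0.00203375,  0.00139665, -0.00012415,
        0.00136715]), 'joint_torque': array([ 1.88757253e-04, -5.45615280e+01, -2.74323571e+01,  6.44408399e-02,
        1.87866844e-02, -1.86025983e-05]), 'ee_pos': array([ 164.06767603, -602.57743316,  229.97330564]), 'orientation': array([ 2.07989668,  0.27953798, -2.08024614]), 'ft_force': array([-0.07044954, -0.46696408, -0.34074752]), 'moment': array([0.00173963, 0.06463163, 0.00658718]), 'width': 87.75739560447138}
```

View pics/a.png

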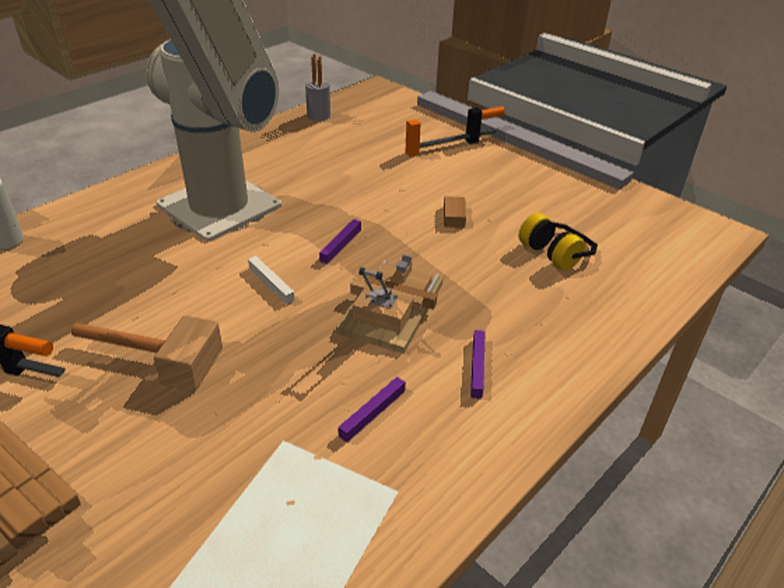

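View pics/b.png

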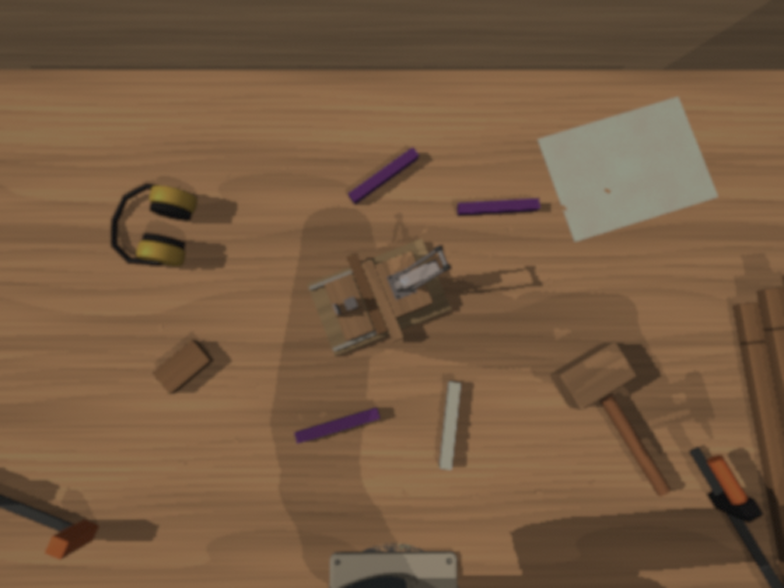

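The scene view shows the jig at about (385,300) and the top view shows it at about (375,300). The keeper is at (347,304) in the top view, and the flipped-back bail is at about (440,262). There is only one latch. Possible look-alikes are the purple and white strips, which are outside the jig, and the orange clamps. Next I'll take close crops and fit the jig pose from depth.

Run:
```python
from h import *
a=grab("scene");b=grab("top")
A=cv2.resize(np.ascontiguousarray(a["img"][165:265,225:335,::-1]),None,fx=5.4,fy=5.4,interpolation=cv2.INTER_CUBIC)
B=cv2.resize(np.ascontiguousarray(b["img"][160:260,210:340,::-1]),None,fx=5.4,fy=5.4,interpolation=cv2.INTER_CUBIC)
cv2.imwrite("pics/c1.png",A);cv2.imwrite("pics/c2.png",B)
W=b["W"][160:260,210:340]; z=W[...,2]
for lo,hi in((50,60),(36,44),(24,29),(14,21),(70,85),(58,65),(150,200),(85,150)):
    m=(z>lo)&(z<hi); 
    if m.sum()<3: print(lo,hi,m.sum()); continue
    P=W[m]; r=cv2.minAreaRect(P[:,:2].astype(np.float32)); print(lo,hi,m.sum(),np.round(P.mean(0),1),np.round(r[0],1),np.round(r[1],1),round(r[2],1))
W=a["W"][165:265,225:335]
m=(W[...,2]>85)&(W[...,2]<230);P=W[m];v,u=np.nonzero(m)
for i in np.argsort(-P[:,2])[::6]: print(np.round(P[i]),u[i]+225,v[i]+165)
```

```text
50 60 871 [566.5 -15.3  56.7] [548.3  18.1] [106.9 171.3] 30.1
36 44 1078 [536.4  60.7  41.3] [532.2  46.2] [164.8 135. ] 48.8
24 29 144 [519.5  80.8  26.5] [548.6  30.2] [126.  205.6] 21.2
14 21 1382 [544.1  26.2  18.3] [553.3  23.5] [140.5 225.5] 21.7
70 85 186 [551.3  27.2  78.2] [553.2  34.1] [ 35.3 140.4] 17.9
58 65 340 [558.3   4.7  59.8] [552.2  24.7] [ 98.2 164.4] 21.9
150 200 113 [592.1 -75.9 169.1] [591.7 -74.4] [39.7 20.1] 21.6
85 150 335 [582.2 -49.2 105.7] [581.5 -48.1] [37.8 59.7] 21.5
[580. -90. 175.] 257 192
[581. -87. 173.] 258 192
[610. -78. 173.] 269 196
[582. -88. 172.] 258 193
[579. -89. 171.] 257 193
[613. -81. 170.] 269 198
[613. -75. 169.] 271 197
[610. -78. 169.] 269 197
[597. -79. 169.] 265 195
[586. -85. 166.] 260 195
[595. -81. 166.] 264 196
[599. -81. 165.] 265 197
[580. -79. 157.] 260 196
[610. -63. 151.] 273 200
[581. -77. 146.] 261 199
[577. -73. 138.] 261 200
[604. -57. 132.] 273 204
[576. -64. 126.] 263 202
[571. -63. 120.] 262 203
[596. -74. 115.] 266 211
[590. -78. 113.] 263 211
[585. -81. 112.] 261 211
[604. -71. 111.] 269 213
[589. -67. 109.] 266 210
[600. -59. 108.] 271 211
[580. -65. 106.] 264 209
[570. -55. 104.] 264 206
[582. -74. 103.] 262 212
[596. -40. 101.] 275 209
[581. -52.  99.] 268 209
[570. -47.  96.] 266 207
[565. -49.  94.] 264 207
[575. -41.  92.] 269 208
[576. -38.  91.] 270 208
[567. -33.  87.] 269 207
```

View pics/c1.png

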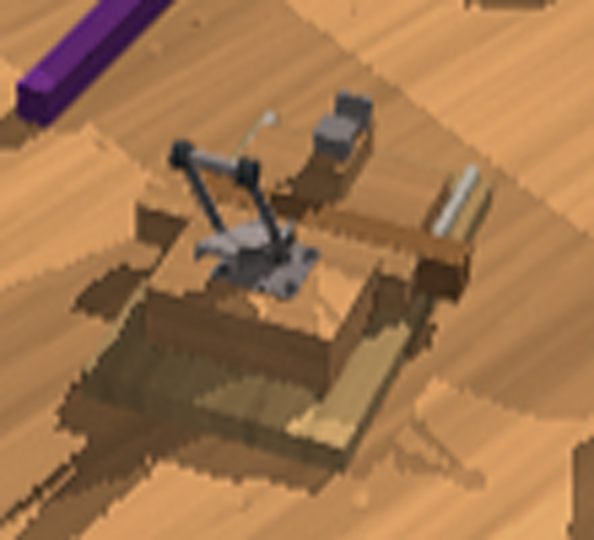

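View pics/c2.png

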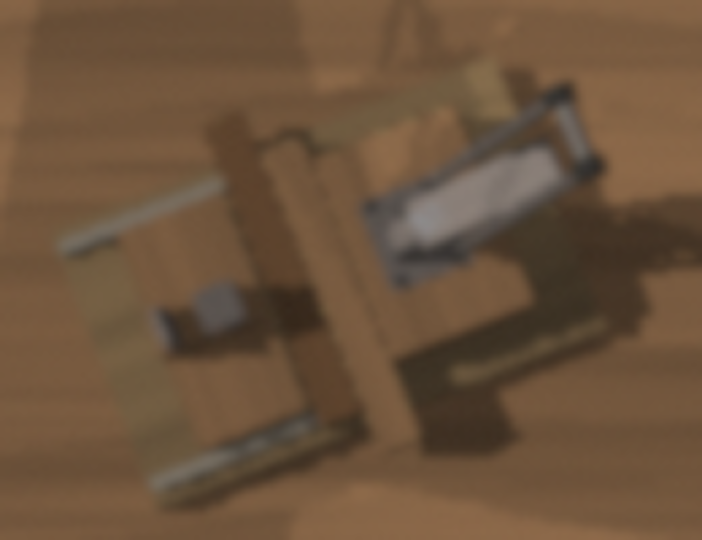

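The crops confirm the choice. The bar with its bosses is at c2 (565,95)–(595,165) and the lever lies under it. The lip is at (220,305) and the guard plate at (163,330). Now the jig-frame numbers and the approach.

```bash
cat >> h.py <<'E'
from scipy.spatial.transform import Rotation as Ro
yaw=np.deg2rad(21.65); EX=np.array([-np.sin(yaw),np.cos(yaw),0]); EY=np.array([-np.cos(yaw),-np.sin(yaw),0])
O=np.array([553.3,23.5,0])-37.5*EX
J=np.stack([EX,EY,[0,0,1]],1)           # jig->world
def toj(p): return (np.asarray(p)-O)@J
def fromj(p): return O+J@np.asarray(p,float)
# tool frame: x down, y = s*EY
def tool(s=1): 
    x=np.array([0,0,-1.]);y=s*EY; return np.stack([x,y,np.cross(x,y)],1)
def plan(R0,p0,R1,p1,n):
    rv=Ro.from_matrix(R0.T@R1).as_rotvec(); R=R0; out=[]
    for i in range(n):
        out.append((np.round(R.T@((p1-p0)/n)/10,2).tolist(),np.round(rv/n,4).tolist())); R=R@Ro.from_rotvec(rv/n).as_matrix()
    print("rv",rv); [print(o) for o in out]
E
python3 - <<'E'
from h import *
b=grab("top");a=grab("scene")
for nm,d in(("top",b),("sc",a)):
    Q=(d["W"]-O)@J; x,y,z=Q[...,0],Q[...,1],Q[...,2]
    m=(x>70)&(x<150)&(abs(y)<25)&(z>55)&(z<110)
    P=Q[m]; o=np.argsort(P[:,0]); print(nm,len(P)); print(np.round(P[o][::max(1,len(P)//30)],1).tolist())
    m=(x>-100)&(x<-40)&(abs(y)<30)&(z>155); P=Q[m]; print("bar",np.round([P.min(0),P.max(0),np.median(P,0)],1))
    m=(x>-90)&(x<0)&(abs(y)<9)&(z>80)&(z<135); P=Q[m]; print("lev",np.polyfit(P[:,0],P[:,2],1),P[:,0].min(),len(P))
    m=(x>20)&(x<90)&(abs(y)<40)&(abs(y)>25)&(z>10)&(z<60); P=Q[m]; o=np.argsort(P[:,0]);print(np.round(P[o][::max(1,len(P)//25)][:,[0,2]]).tolist())
s=ctrl.get_obs(); R0=Ro.from_rotvec(s["orientation"]).as_matrix()
print(np.round(R0,3)); 
for k in(1,-1): print(k,Ro.from_matrix(R0.T@tool(k)).as_rotvec())
E
```

```text
top 177
[[73.2, -9.3, 63.9], [74.6, 0.6, 63.6], [75.9, 10.1, 60.0], [77.3, 7.1, 61.3], [78.6, -9.0, 62.5], [80.3, -2.4, 78.5], [81.3, 10.6, 59.8], [82.5, 9.1, 74.1], [83.8, 6.5, 77.8], [85.2, 2.9, 74.1], [86.4, 0.1, 77.1], [87.8, -3.3, 74.7], [89.1, 6.7, 76.6], [90.4, 3.8, 77.6], [91.3, 5.6, 74.4], [93.1, -2.8, 75.2], [94.4, -5.5, 78.1], [95.7, 4.0, 76.1], [96.6, -6.6, 76.7], [98.7, 9.1, 62.4], [100.0, 6.0, 63.3], [101.5, 2.4, 59.9], [102.8, -0.4, 62.3], [104.1, 9.5, 62.2], [105.5, -6.8, 61.5], [107.2, -2.2, 62.6], [108.6, 7.6, 61.2], [110.0, 4.2, 59.7], [111.3, -2.9, 71.0], [112.5, -5.4, 75.2], [113.7, 4.7, 77.6], [114.8, 10.2, 60.5], [115.8, -8.7, 80.9], [117.1, 0.9, 79.6], [119.3, 8.5, 61.1], [120.7, 5.2, 60.3]]
bar [[-78.3 -19.1 155.2]
 [-60.9  20.3 178.7]
 [-70.4   1.2 172. ]]
lev [-0.54260702 77.74959643] -69.67400462437222 221
[[20.0, 58.0], [23.0, 59.0], [25.0, 37.0], [27.0, 47.0], [30.0, 42.0], [33.0, 43.0], [35.0, 45.0], [38.0, 47.0], [41.0, 44.0], [43.0, 46.0], [46.0, 46.0], [49.0, 44.0], [51.0, 42.0], [54.0, 45.0], [57.0, 43.0], [60.0, 40.0], [62.0, 44.0], [65.0, 44.0], [
[... 766 characters left out ...]
-9.0, 74.2]]
bar [[-81.6 -22.  159.5]
 [-69.3  18.8 178. ]
 [-76.7  -1.9 169.7]]
lev [-0.50761352 76.71147784] -72.81437982947986 52
[[21.0, 55.0], [21.0, 56.0], [34.0, 45.0], [37.0, 43.0], [39.0, 45.0], [42.0, 45.0], [43.0, 43.0], [44.0, 44.0], [47.0, 41.0], [49.0, 41.0], [51.0, 44.0], [53.0, 42.0], [55.0, 40.0], [56.0, 44.0], [60.0, 45.0], [61.0, 43.0], [67.0, 41.0], [71.0, 39.0], [73.0, 37.0], [75.0, 38.0], [77.0, 39.0], [79.0, 39.0], [81.0, 41.0], [81.0, 39.0], [83.0, 41.0], [86.0, 42.0], [88.0, 39.0], [89.0, 38.0]]
[[-0.     0.263 -0.965]
 [ 0.    -0.965 -0.263]
 [-1.    -0.     0.   ]]
1 [1.45873997e+00 3.51210950e-04 3.85173987e-04]
-1 [-1.68285262e+00 -3.97152718e-04  3.62133446e-04]
```

Run:
```python
from h import *
s=ctrl.get_obs(); R0=Ro.from_rotvec(s["orientation"]).as_matrix()
T=fromj([-68.5,0,215]);print(T); plan(R0,np.array(s["ee_pos"]),tool(-1),T,20)
```

```text
[592.40719432 -75.02221756 215.        ]
rv [-1.68285262e+00 -3.97152718e-04  3.62133446e-04]
([0.08, -1.98, -2.76], [-0.0841, -0.0, 0.0])
([0.08, -1.75, -2.92], [-0.0841, -0.0, 0.0])
([0.08, -1.49, -3.05], [-0.0841, -0.0, 0.0])
([0.08, -1.23, -3.17], [-0.0841, -0.0, 0.0])
([0.08, -0.96, -3.26], [-0.0841, -0.0, 0.0])
([0.08, -0.68, -3.33], [-0.0841, -0.0, 0.0])
([0.08, -0.4, -3.37], [-0.0841, -0.0, 0.0])
([0.08, -0.12, -3.4], [-0.0841, -0.0, 0.0])
([0.08, 0.17, -3.39], [-0.0841, -0.0, 0.0])
([0.08, 0.45, -3.37], [-0.0841, -0.0, 0.0])
([0.08, 0.74, -3.32], [-0.0841, -0.0, 0.0])
([0.08, 1.01, -3.24], [-0.0841, -0.0, 0.0])
([0.08, 1.28, -3.15], [-0.0841, -0.0, 0.0])
([0.08, 1.54, -3.03], [-0.0841, -0.0, 0.0])
([0.08, 1.79, -2.89], [-0.0841, -0.0, 0.0])
([0.08, 2.03, -2.73], [-0.0841, -0.0, 0.0])
([0.08, 2.25, -2.55], [-0.0841, -0.0, 0.0])
([0.08, 2.45, -2.35], [-0.0841, -0.0, 0.0])
([0.08, 2.64, -2.14], [-0.0841, -0.0, 0.0])
([0.08, 2.81, -1.91], [-0.0841, -0.0, 0.0])
```

Emit:
apply_moves(
  increments=[
    {"gripper":100,"delta_pos":[0,-2.0,-2.8],"dr":[-0.0841,0,0]},
    {"gripper":100,"delta_pos":[0,-1.75,-2.9],"dr":[-0.0841,0,0]},
    {"gripper":100,"delta_pos":[0,-1.5,-3.05],"dr":[-0.0841,0,0]},
    {"gripper":100,"delta_pos":[0,-1.25,-3.15],"dr":[-0.0841,0,0]},
    {"gripper":100,"delta_pos":[0,-0.95,-3.25],"dr":[-0.0841,0,0]},
  ],
)

```text
t: 0.72
ee_pos: [271.7, -469.5, 230.6]
orientation: [1.822, 0.655, -1.822]
ft_force: [-0.2, -0.2, -0.0]
width: 87.5
```

Emit:
apply_moves(
  increments=[
    {"gripper":100,"delta_pos":[0,-0.7,-3.3],"dr":[-0.0841,0,0]},
    {"gripper":100,"delta_pos":[0,-0.4,-3.4],"dr":[-0.0841,0,0]},
    {"gripper":100,"delta_pos":[0,-0.1,-3.4],"dr":[-0.0841,0,0]},
    {"gripper":100,"delta_pos":[0,0.2,-3.4],"dr":[-0.0841,0,0]},
    {"gripper":100,"delta_pos":[0,0.45,-3.4],"dr":[-0.0841,0,0]},
  ],
)

```text
t: 1.13
ee_pos: [379.5, -337.4, 230.8]
orientation: [1.539, 0.955, -1.539]
ft_force: [0.9, -1.2, -0.2]
width: 87.7
```

Emit:
apply_moves(
  increments=[
    {"gripper":100,"delta_pos":[0,0.75,-3.3],"dr":[-0.0841,0,0]},
    {"gripper":100,"delta_pos":[0,1.0,-3.25],"dr":[-0.0841,0,0]},
    {"gripper":100,"delta_pos":[0,1.3,-3.15],"dr":[-0.0841,0,0]},
    {"gripper":100,"delta_pos":[0,1.55,-3.0],"dr":[-0.0841,0,0]},
    {"gripper":100,"delta_pos":[0,1.8,-2.9],"dr":[-0.0841,0,0]},
  ],
)

```text
t: 1.55
ee_pos: [487.0, -205.8, 230.9]
orientation: [1.238, 1.19, -1.238]
ft_force: [-0.4, -1.4, -0.5]
width: 87.8
```

Emit:
apply_moves(
  increments=[
    {"gripper":100,"delta_pos":[0,2.0,-2.7],"dr":[-0.0841,0,0]},
    {"gripper":100,"delta_pos":[0,2.25,-2.55],"dr":[-0.0841,0,0]},
    {"gripper":100,"delta_pos":[0,2.45,-2.35],"dr":[-0.0841,0,0]},
    {"gripper":100,"delta_pos":[0,2.65,-2.15],"dr":[-0.0841,0,0]},
    {"gripper":100,"delta_pos":[0,2.8,-1.9],"dr":[-0.0841,0,0]},
  ],
)

```text
t: 1.97
ee_pos: [593.8, -74.0, 230.7]
orientation: [0.924, 1.366, -0.924]
ft_force: [0.8, 0.4, -0.2]
width: 87.8
```

```bash
cat >> h.py <<'E'
def st():
    s=ctrl.get_obs(); R=Ro.from_rotvec(s["orientation"]).as_matrix()
    print("t",round(s["t"],2),"jigTCP",np.round(toj(s["ee_pos"]),1),"F",np.round(np.array(s["ft_force"])@J,1),"w",round(s["width"],1),"rotleft",np.round(Ro.from_matrix(R.T@tool(-1)).as_rotvec(),4)); return s
E
python3 - <<'E'
from h import *
st(); a=grab("scene"); save(a,"d1.png",(215,110,345,260),4); st()
E
```

```text
t 1.97 jigTCP [-68.1  -1.6 230.7] F [ 0.1 -0.9 -0.2] w 87.8 rotleft [ 0.0035  0.0001 -0.0001]
t 2.02 jigTCP [-65.8  -6.4 231. ] F [ 1.8 -3.2  0.6] w 87.8 rotleft [ 0.0105 -0.0004 -0.0038]
```

View pics/d1.png

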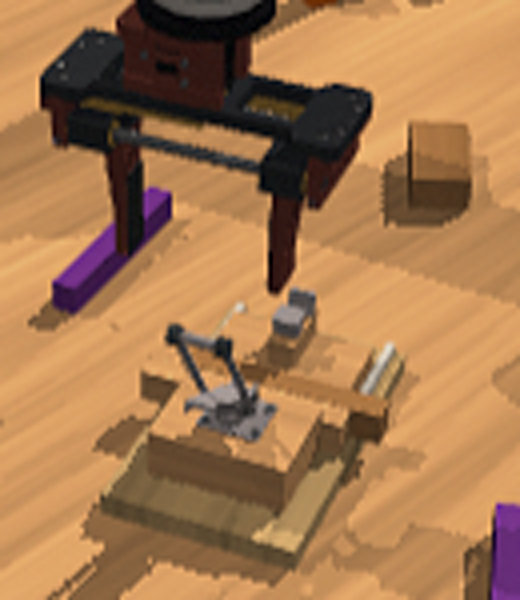

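The open gripper straddles the bar with the fingers above the bosses at (175,332) and (222,348). I'll let it settle while descending a little.

Emit:
apply_moves(
  increments=[
    {"gripper":100,"delta_pos":[0.5,0,0],"dr":[0,0,0]},
    {"gripper":100,"delta_pos":[0.5,0,0],"dr":[0,0,0]},
    {"gripper":100,"delta_pos":[0.5,0,0],"dr":[0,0,0]},
    {"gripper":100,"delta_pos":[0.5,0,0],"dr":[0,0,0]},
    {"gripper":100,"delta_pos":[0,0,0],"dr":[0,0,0]},
  ],
)

```text
t: 2.43
ee_pos: [591.5, -76.5, 209.3]
orientation: [0.928, 1.366, -0.93]
ft_force: [-0.8, 1.0, -0.1]
width: 87.8
```

Run:
```python
from h import *
st()
# where should the bar appear vs measured pixels? triangulate bosses from both views by dark mask near jig
for n in("scene","top"):
    d=grab(n); q=proj(d,[fromj([-68.5,y,170]) for y in(-17,17)]); print(n,np.round(q,1))
    c=q.mean(0).astype(int); g=d["img"].max(2)
    print(g[c[1]-8:c[1]+9,c[0]-12:c[0]+13]) if n=="scene" else None
    if n=="top": save(d,"e.png",(210,130,350,260),4)
st()
```

```text
t 2.43 jigTCP [-69.5   1.4 209.3] F [ 1.2  0.4 -0.1] w 87.8 rotleft [-0.0027 -0.0012  0.0022]
scene [[271.2 194.8]
 [258.4 191.4]]
[[226 226 225 219 214 218 221 222 221 221 218 214 213 220 223 225 228 226
  223 221 216 211 213 209 212]
 [226 221 216 216 220 224 222 220 220 215 213 212 217 225 226 226 224 221
  219 214 206 207 221 215 189]
 [219 214 220 223 224 222 221 218 213 213 214 221 225 227 225 223 220 216
  212 203 199 215 221 191 169]
 [220 222 224 223 222 221 216 213 213 218 224 227 225 223 221 219 214 209
  207 197 198 220 219 198 197]
 [225 224 222 220 219 216 217 217 225 227 227 224 221 220 216 211 207 215
  202 197 202 222 220 220 219]
 [223 222 220 217 218 192 190 197 225 229 225 222 219 214 209 207 212 210
  192 215 220 218 218 219 220]
 [219 218 214 216 205 107  76  80 157 219 224 219 211 208 210 214 215 193
  199 224 222 220 218 217 218]
 [216 213 213 223 181  39  48  47  65 175 205 209 213 215 216 218 206 200
  208 225 224 223 223 223 220]
 [210 210 220 231 160  40  47  49  97 148 143 179 195 202 207 209 199 196
  195 213 213 223 223 223 223]
 [212 214 223 233  89  3
[... 245 characters left out ...]
82  72  60  32
   40  42  31 176 218 214 214]
 [223 220 216 214 219 225 228 125  53  66 193 189 156 121 136  98  72  29
   33  40  33 194 216 214 215]
 [207 215 213 216 218 215 218 172  91  54 132 175 173 173 176 154  98  26
   27  36  44 218 214 210 184]
 [193 217 215 215 217 211 221 234 141  51  66 173 174 172 173 173 126 107
   82  33  58 188 209 207 145]
 [222 221 219 218 221 216 222 233 151  85  54 135 185 175 174 173 177 179
  154  69  55 118 185 162 167]
 [229 225 224 222 221 220 220 223 197 134  52  68 180 153 166 169 182 174
  181 143  51  57 172  98  99]]
top [[311.8 177.4]
 [317.8 191.7]]
t 2.53 jigTCP [-69.7   0.6 210.4] F [ 0.4 -0.7  0.8] w 87.7 rotleft [-0.0024 -0.0004  0.0007]
```

Emit:
apply_moves(
  increments=[
    {"gripper":100,"delta_pos":[1.0,0,0.25],"dr":[0,0,0]},
    {"gripper":100,"delta_pos":[1.5,0,0],"dr":[0,0,0]},
    {"gripper":100,"delta_pos":[1.5,0,0],"dr":[0,0,0]},
    {"gripper":100,"delta_pos":[1.1,0,0],"dr":[0,0,0]},
    {"gripper":100,"delta_pos":[0,0,0],"dr":[0,0,0]},
  ],
)

```text
t: 2.95
ee_pos: [592.2, -78.0, 157.1]
orientation: [0.927, 1.368, -0.929]
ft_force: [0.2, 0.0, -0.8]
width: 87.5
```

Run:
```python
from h import *
st(); a=grab("scene"); b=grab("top")
A=cv2.resize(np.ascontiguousarray(a["img"][140:240,215:315,::-1]),(400,400),interpolation=cv2.INTER_CUBIC)
B=cv2.resize(np.ascontiguousarray(b["img"][130:230,250:350,::-1]),(400,400),interpolation=cv2.INTER_CUBIC)
cv2.imwrite("pics/f.png",np.hstack([A,B])); st()
```

```text
t 2.95 jigTCP [-71.2   1.3 157.1] F [-0.  -0.2 -0.8] w 87.5 rotleft [-0.0013 -0.002   0.0035]
t 3.05 jigTCP [-7.180e+01 -1.000e-01  1.593e+02] F [ 0.4 -0.2 -0.4] w 88.1 rotleft [-0.0011 -0.0004  0.0007]
```

View pics/f.png

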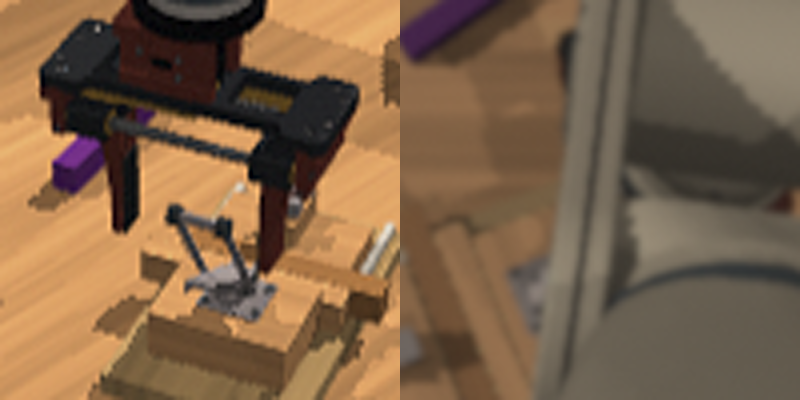

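Run:
```python
from h import *
a=grab("scene")
f=lambda p:np.round((proj(a,[fromj(q) for q in p])-[215,140])*4).tolist()
print("tips",f([[-72+dx,y,151.3] for y in(-51,51) for dx in(-10,0,10)]))
print("bosses",f([[-72,-17,168],[-72,17,168],[-72,0,168]]), "dz5",f([[-72,0,173]]),"dx5",f([[-67,0,168]]),"dy5",f([[-72,5,168]]))
print(np.round(a["img"][188:200,252:278].max(2)))
```

```text
tips [[267.0, 270.0], [274.0, 260.0], [280.0, 251.0], [115.0, 228.0], [122.0, 219.0], [128.0, 210.0]]
bosses [[222.0, 225.0], [171.0, 211.0], [197.0, 218.0]] dz5 [[197.0, 212.0]] dx5 [[200.0, 214.0]] dy5 [[189.0, 216.0]]
[[220 223 224 224 222 221 217 214 214 219 224 228 225 224 222 219 214 211
  207 198 198 220 219 199 196 213]
 [226 224 223 221 220 218 217 219 225 228 228 225 223 221 218 211 207 215
  204 197 204 222 221 221 220 218]
 [224 222 220 216 219 192 191 199 226 230 225 222 219 214 210 208 214 212
  191 215 221 219 219 220 221 221]
 [222 218 215 215 205 107  77  79 158 219 224 219 212 209 212 215 216 194
  200 225 223 220 219 218 218 219]
 [216 214 214 224 181  37  45  42  65 174 206 210 214 216 215 220 207 202
  207 227 224 223 224 223 221 220]
 [211 212 221 231 160  31  37  43  94 142 144 180 196 204 208 210 200 197
  197 214 215 224 223 223 223 223]
 [213 215 224 234  88  27  33  45  80  80  87 100 110 139 165 174 192 132
   78 155 153 210 221 221 221 222]
 [220 223 226 229 140  32  26  36  64  91  81  67  71  81  90 105 119  44
   46  50  46 175 220 217 218 218]
 [225 224 222 223 188 144 142  74  50 104 147 127 101  71  84  71  61  31
   38  42  30 176 219 215 215 216]
 [223 221 216 215 219 225 230 126  53  65 193 189 157 122 136 100  71  29
   33  37  37 194 216 214 215 219]
 [209 215 213 216 219 217 216 171  92  55 132 177 172 174 178 154  98  29
   30  36  44 219 215 212 185 190]
 [194 217 216 216 218 212 221 235 142  51  66 172 176 172 174 173 128 107
   82  35  58 188 211 207 146 165]]
```

The projections match the picture: the bosses' midpoint is predicted at (197,218) and seen at about (199,218), and the fingertips agree too. Closing.

Emit:
apply_moves(
  increments=[
    {"gripper":40,"delta_pos":[0,0,0],"dr":[0,0,0]},
    {"gripper":40,"delta_pos":[0,0,0],"dr":[0,0,0]},
    {"gripper":40,"delta_pos":[0,0,0],"dr":[0,0,0]},
    {"gripper":40,"delta_pos":[0,0,0],"dr":[0,0,0]},
    {"gripper":40,"delta_pos":[0,0,0],"dr":[0,0,0]},
  ],
)

```text
t: 3.52
ee_pos: [593.9, -77.9, 160.0]
orientation: [0.927, 1.364, -0.927]
ft_force: [0.3, -0.2, 0.3]
width: 57.8
```

Emit:
apply_moves(
  increments=[
    {"gripper":40,"delta_pos":[0,0,0],"dr":[0,0,0]},
    {"gripper":40,"delta_pos":[0,0,0],"dr":[0,0,0]},
    {"gripper":40,"delta_pos":[0,0,0],"dr":[0,0,0]},
    {"gripper":40,"delta_pos":[0,0,0],"dr":[0,0,0]},
    {"gripper":40,"delta_pos":[0,0,0],"dr":[0,0,0]},
  ],
)

```text
t: 3.93
ee_pos: [594.0, -77.8, 159.7]
orientation: [0.927, 1.364, -0.927]
ft_force: [1.2, 0.8, -0.3]
width: 39.9
```

Run:
```python
from h import *
st()
ph=np.linspace(.2,1.45,21); be=np.linspace(1.051,np.pi,21)
x=-20*np.cos(ph)-105.5*np.cos(be); z=72+20*np.sin(ph)+105.5*np.sin(be)
print(x[0],z[0],x[-1],z[-1])
for i in range(20): print(i,round(-(z[i+1]-z[i])/10,2),round(-(x[i+1]-x[i])/10,2))
```

```text
t 3.93 jigTCP [-71.7  -0.4 159.7] F [ 0.3 -1.4 -0.3] w 39.9 rotleft [-0.0008  0.0001 -0.0004]
-72.00353772748346 167.53898489630228 103.08994461265267 91.85425982075178
0 -0.62 -1.01
1 -0.51 -1.07
2 -0.4 -1.11
3 -0.28 -1.14
4 -0.17 -1.16
5 -0.05 -1.17
6 0.07 -1.16
7 0.19 -1.14
8 0.3 -1.11
9 0.41 -1.07
10 0.52 -1.02
11 0.62 -0.95
12 0.71 -0.88
13 0.79 -0.8
14 0.87 -0.71
15 0.93 -0.61
16 0.99 -0.51
17 1.03 -0.41
18 1.06 -0.29
19 1.08 -0.18
```

Emit:
apply_moves(
  increments=[
    {"gripper":40,"delta_pos":[-0.6,0,-1.0],"dr":[0,0,0]},
    {"gripper":40,"delta_pos":[-0.5,0,-1.1],"dr":[0,0,0]},
    {"gripper":40,"delta_pos":[-0.4,0,-1.1],"dr":[0,0,0]},
    {"gripper":40,"delta_pos":[-0.3,0,-1.15],"dr":[0,0,0]},
    {"gripper":40,"delta_pos":[-0.2,0,-1.15],"dr":[0,0,0]},
  ],
)

```text
t: 4.35
ee_pos: [572.9, -25.4, 180.0]
orientation: [0.927, 1.364, -0.927]
ft_force: [2.4, 0.8, -6.6]
width: 39.9
```

Run:
```python
from h import *
st()
a=grab("scene");save(a,"g.png",(215,140,315,240),4)
```

```text
t 4.35 jigTCP [-15.2  -0.2 180. ] F [-0.1 -2.5 -6.6] w 39.9 rotleft [-0.0003  0.0001  0.0001]
```

View pics/g.png

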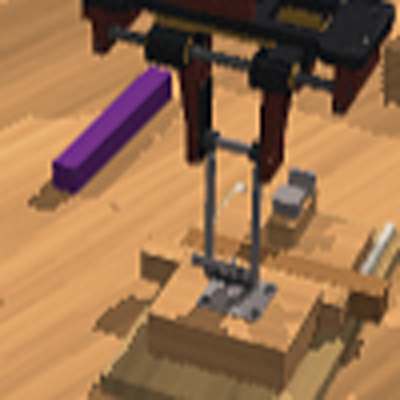

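The bar is held at (235,148), the bail is upright, and the lever is starting to follow. I'll carry on along the arc.

Emit:
apply_moves(
  increments=[
    {"gripper":40,"delta_pos":[0,0,-1.15],"dr":[0,0,0]},
    {"gripper":40,"delta_pos":[0.05,0,-1.15],"dr":[0,0,0]},
    {"gripper":40,"delta_pos":[0.2,0,-1.15],"dr":[0,0,0]},
    {"gripper":40,"delta_pos":[0.3,0,-1.1],"dr":[0,0,0]},
    {"gripper":40,"delta_pos":[0.4,0,-1.05],"dr":[0,0,0]},
  ],
)

```text
t: 4.82
ee_pos: [552.6, 26.1, 170.0]
orientation: [0.927, 1.364, -0.927]
ft_force: [2.3, -3.4, -4.3]
width: 39.3
```

Emit:
apply_moves(
  increments=[
    {"gripper":40,"delta_pos":[0.5,0,-1.0],"dr":[0,0,0]},
    {"gripper":40,"delta_pos":[0.6,0,-0.95],"dr":[0,0,0]},
    {"gripper":40,"delta_pos":[0.7,0,-0.9],"dr":[0,0,0]},
    {"gripper":40,"delta_pos":[0.8,0,-0.8],"dr":[0,0,0]},
    {"gripper":40,"delta_pos":[0.85,0,-0.7],"dr":[0,0,0]},
  ],
)

```text
t: 5.23
ee_pos: [536.8, 66.4, 135.0]
orientation: [0.927, 1.364, -0.927]
ft_force: [2.4, -4.3, -1.7]
width: 39.7
```

Run:
```python
from h import *
st()
a=grab("scene");save(a,"g2.png",(225,130,335,240),4)
```

```text
t 5.23 jigTCP [ 83.5  -0.4 135. ] F [-4.9 -0.6 -1.7] w 39.7 rotleft [-0.0006  0.0003 -0.0002]
```

View pics/g2.png

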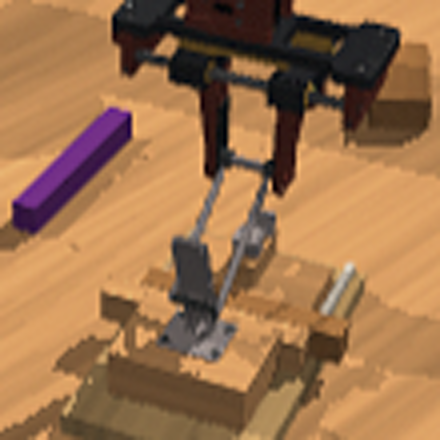

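Run:
```python
from h import *
st();a=grab("scene")
f=lambda p:np.round((proj(a,[fromj(q) for q in p])-[225,130])*4).tolist()
for x in(78,84): print(x,f([[x,-17,z] for z in(134,139,144)]),f([[x,17,z] for z in(134,139,144)]))
W=toj(a["W"].reshape(-1,3)).reshape(420,560,3); g=a["img"].max(2)
v,u=np.mgrid[:420,:560]
m=(u>277)&(u<296)&(v>164)&(v<178)&(g<75)
for q in sorted(zip(u[m],v[m],np.round(W[m],0).tolist())): 
    if q[2][2]>120 and abs(q[2][1])<24: print(*q)
```

```text
t 5.28 jigTCP [ 84.5   0.2 133.5] F [-3.  -4.8 -3.6] w 39.8 rotleft [-0.0004 -0.0007  0.0012]
78 [[268.0, 178.0], [268.0, 172.0], [268.0, 166.0]] [[221.0, 166.0], [221.0, 160.0], [221.0, 154.0]]
84 [[271.0, 173.0], [271.0, 167.0], [271.0, 161.0]] [[224.0, 161.0], [224.0, 155.0], [225.0, 149.0]]
278 165 [70.0, 21.0, 159.0]
278 166 [72.0, 22.0, 155.0]
278 167 [71.0, 21.0, 153.0]
278 168 [75.0, 22.0, 146.0]
278 169 [71.0, 21.0, 146.0]
278 170 [69.0, 20.0, 144.0]
278 171 [74.0, 22.0, 137.0]
278 172 [71.0, 21.0, 136.0]
278 173 [69.0, 20.0, 135.0]
279 165 [76.0, 20.0, 156.0]
279 166 [70.0, 18.0, 157.0]
279 167 [75.0, 20.0, 150.0]
279 168 [76.0, 20.0, 147.0]
279 169 [73.0, 19.0, 145.0]
279 170 [71.0, 18.0, 144.0]
279 171 [75.0, 20.0, 137.0]
279 172 [75.0, 19.0, 134.0]
279 173 [66.0, 16.0, 137.0]
280 165 [83.0, 20.0, 152.0]
280 166 [83.0, 20.0, 149.0]
280 167 [83.0, 20.0, 145.0]
280 168 [77.0, 18.0, 146.0]
280 169 [77.0, 17.0, 143.0]
280 170 [75.0, 17.0, 141.0]
280 171 [72.0, 15.0, 140.0]
280 172 [74.0, 16.0, 136.0]
281 165 [90.0, 20.0, 147.0]
281 166 [90.0, 20.0, 144.0]
281 167 [87.0, 19.0,
[... 334 characters left out ...]
140.0]
287 171 [79.0, -2.0, 140.0]
288 171 [77.0, -6.0, 143.0]
290 172 [76.0, -12.0, 142.0]
290 177 [69.0, -15.0, 131.0]
291 171 [80.0, -13.0, 143.0]
291 172 [77.0, -14.0, 142.0]
291 173 [74.0, -16.0, 142.0]
291 174 [73.0, -16.0, 139.0]
292 170 [83.0, -15.0, 145.0]
292 171 [77.0, -17.0, 146.0]
292 172 [75.0, -18.0, 145.0]
292 173 [75.0, -18.0, 141.0]
292 174 [75.0, -18.0, 138.0]
293 167 [71.0, -21.0, 164.0]
293 168 [74.0, -21.0, 159.0]
293 170 [77.0, -20.0, 151.0]
293 171 [71.0, -22.0, 151.0]
293 172 [75.0, -21.0, 145.0]
293 173 [73.0, -22.0, 144.0]
293 174 [69.0, -23.0, 144.0]
293 175 [72.0, -22.0, 138.0]
293 176 [72.0, -22.0, 134.0]
293 177 [77.0, -21.0, 127.0]
294 167 [73.0, -23.0, 163.0]
```

Emit:
apply_moves(
  increments=[
    {"gripper":40,"delta_pos":[0.9,0,-0.6],"dr":[0,0,0]},
    {"gripper":40,"delta_pos":[1.0,0,-0.5],"dr":[0,0,0]},
    {"gripper":40,"delta_pos":[1.0,0,-0.4],"dr":[0,0,0]},
    {"gripper":40,"delta_pos":[1.0,0,-0.3],"dr":[0,0,0]},
    {"gripper":40,"delta_pos":[0.5,0,-0.2],"dr":[0,0,0]},
  ],
)

```text
t: 5.75
ee_pos: [529.7, 84.1, 91.1]
orientation: [0.927, 1.364, -0.927]
ft_force: [2.5, -6.2, 0.9]
width: 39.7
```

Run:
```python
from h import *
st()
a=grab("scene");save(a,"g3.png",(250,150,330,230),7); st()
f=lambda p:np.round((proj(a,[fromj(q) for q in p])-[250,150])*7).tolist()
print("bar",f([[102,y,92] for y in(-17,0,17)]),"slot mouth",f([[103,y,76] for y in(-10,0,10)]),"lip edge",f([[97.5,y,76] for y in(-10,10)]))
```

```text
t 5.75 jigTCP [102.5  -0.5  91.1] F [-6.7 -0.1  0.9] w 39.7 rotleft [-0.0009  0.0004  0.0001]
t 5.8 jigTCP [102.8  -0.3  90.6] F [-5.4 -1.9  0. ] w 39.4 rotleft [-0.0009  0.0001  0.0006]
bar [[310.0, 225.0], [271.0, 214.0], [231.0, 204.0]] slot mouth [[293.0, 251.0], [270.0, 245.0], [247.0, 239.0]] lip edge [[288.0, 259.0], [242.0, 247.0]]
```

View pics/g3.png

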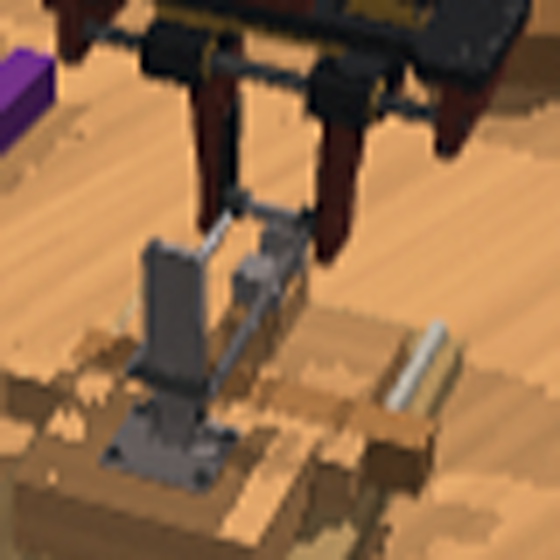

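Run:
```python
from h import *
st();B=[];L=[];G=[]
for i in range(3):
    a=grab("scene"); W=toj(a["W"].reshape(-1,3))
    B.append(W[(abs(W[:,1])<12)&(W[:,0]>90)&(W[:,0]<115)&(W[:,2]>85)&(W[:,2]<110)])
    L.append(W[(abs(W[:,1])<12)&(W[:,0]>70)&(W[:,0]<104)&(W[:,2]>73)&(W[:,2]<80)])
    G.append(W[(abs(W[:,1])<12)&(W[:,0]>104)&(W[:,0]<125)&(W[:,2]>63)&(W[:,2]<84)])
for n,X in(("bar",B),("lip",L),("guard",G)):
    X=np.vstack(X); print(n,len(X),np.round(np.percentile(X,[2,25,50,75,98],axis=0),1).tolist() if len(X) else 0)
st()
b=grab("top");save(b,"t.png",(210,140,310,240),5)
W=toj(b["W"].reshape(-1,3)); X=W[(abs(W[:,1])<12)&(W[:,0]>75)&(W[:,0]<125)&(W[:,2]>60)&(W[:,2]<100)];print(len(X))
```

```text
t 5.8 jigTCP [102.8  -0.3  90.6] F [-5.4 -1.9  0. ] w 39.4 rotleft [-0.0009  0.0001  0.0006]
bar 75 [[91.3, -10.8, 92.2], [94.0, -5.7, 95.9], [94.9, -0.4, 98.7], [96.7, 6.2, 99.9], [102.5, 11.6, 103.2]]
lip 60 [[76.4, -5.7, 73.1], [81.1, -2.2, 74.2], [84.9, 1.5, 75.4], [90.2, 5.4, 76.3], [97.6, 8.4, 78.4]]
guard 72 [[106.9, -10.8, 64.1], [109.8, -2.6, 67.4], [111.1, 1.7, 71.6], [113.3, 5.7, 75.4], [116.1, 9.0, 78.7]]
t 5.95 jigTCP [102.5  -0.6  91.7] F [-4.2  1.  -0.5] w 39.3 rotleft [-0.0012 -0.      0.0001]
0
```

Run:
```python
from h import *
a=grab("scene"); W=toj(a["W"].reshape(-1,3)); X=W[(abs(W[:,1])<9)&(W[:,0]>-40)&(W[:,0]<40)&(W[:,2]>95)&(W[:,2]<150)]
k=np.polyfit(X[:,2]-72,X[:,0],1); print(len(X),k,X[:,2].max(),X[:,0].std())
# visible back face: x = -t - ... ; dx/dz = -cot(theta)
th=np.pi/2+np.arctan(k[0]); print("theta",th)
for off in(0,3):
  for t in(th,th+.1):
    p=t-.3; px,pz=-20*np.cos(p),72+20*np.sin(p); print(round(t,2),"bar x",px+np.sqrt(105.5**2-(pz-95)**2))
m=(a["img"].max(2)<60); 
print(a["img"][174:190,276:300].max(2))
```

```text
109 [-0.04639788 -2.84924151] 149.33645028707193 2.348720697948059
theta 1.5244316958210498
1.52 bar x 98.62724109913849
1.62 bar x 100.5608278074409
1.52 bar x 98.62724109913849
1.62 bar x 100.5608278074409
[[222 230 135  40  49  28  17  16 188 233 225 223 219 212 209 210 219 226
  238  64  43  48  48  49]
 [222 227 132  41  49  26  18  20 188 232 222 216 210 207 216 222 226 227
  235  64  45  48  48  48]
 [217 223 132  39  50  26  31  38 156 207 216 211 215 220 225 225 225 223
  230  66  46  47  49  47]
 [216 227 138  39  48  23  38  53  55 125 207 220 229 228 226 223 220 220
  233  75  44  48  53  52]
 [223 235 141  41  48  22  33  38  51 101 166 188 208 215 214 212 223 201
  210  64  45  49  50  52]
 [229 236 140  39  49  20 118  29  43  72  78  91 106 137 159 184 200 115
  109  22  50  49  51  50]
 [228 233 120  40  42  68 184  42  80 123 118  77  66  73  84  96  86  30
   31  28  49  49  52  50]
 [224 228  79  38  72 165 151 154 170 199 198 137  89  80  92  76  37  33
   36  34  50  49  57  48]
 [219 222  96  37 143 195 154 231 223 223 229 168 113  94 116  86  48  58
   34  39  51  52  57  49]
 [215 219 174 101 186 116 193 218 220 223 233 102  66  70  85  82  73  81
   44  37  48  50  54  70]
 [197 205 223 171 163 165 223 223 224 228 235  92  69  73  70  70  75  73
  117  38  47  48  53 165]
 [133 150 171 160 145 227 225 226 228 215 216  68  69  70  79  90  71  88
  180  40  42  44 124 235]
 [ 75  74 126 109 207 229 228 227 212 159 164 102  99  82  96  94  66 114
  175  35  39  60 211 229]
 [ 60  62 101 117 236 230 225 216 159 128 130 136 138 105 101  73  64 110
  160 145 110 157 233 227]
 [ 65  65  71 117 230 221 216 168 132 135 135 136 132 104  85  68  79 111
  186 235 203 232 229 228]
 [ 64  63  70 113 212 211 209  85 120 119 119 127 117  95  69  81 130 105
  206 230 228 228 226 225]]
```

Emit:
apply_moves(
  increments=[
    {"gripper":40,"delta_pos":[0.1,0,-0.1],"dr":[0,0,0]},
    {"gripper":40,"delta_pos":[0.1,0,-0.1],"dr":[0,0,0]},
    {"gripper":40,"delta_pos":[0.1,0,-0.1],"dr":[0,0,0]},
    {"gripper":40,"delta_pos":[0.1,0,-0.1],"dr":[0,0,0]},
    {"gripper":40,"delta_pos":[0,0,0],"dr":[0,0,0]},
  ],
)

```text
t: 6.47
ee_pos: [528.3, 88.0, 87.9]
orientation: [0.927, 1.364, -0.927]
ft_force: [1.8, -3.9, 1.5]
width: 39.7
```

```bash
cat >> h.py <<'E'
def look(zb):
    a=grab("scene"); W=toj(a["W"].reshape(-1,3)); X=W[(abs(W[:,1])<9)&(W[:,0]>-40)&(W[:,0]<45)&(W[:,2]>95)&(W[:,2]<150)]
    k=np.polyfit(X[:,2]-72,X[:,0],1); th=np.pi/2+np.arctan(k[0]); p=th-.3; px,pz=-20*np.cos(p),72+20*np.sin(p)
    print("theta",round(th,3),k,len(X),"bar x",px+np.sqrt(105.5**2-(pz-zb)**2))
    B=W[(abs(W[:,1])<12)&(W[:,0]>90)&(W[:,0]<118)&(W[:,2]>zb-6)&(W[:,2]<zb+12)]
    print("bar med surf",len(B),np.median(B,0)); return a
E
python3 - <<'E'
from h import *
st(); a=look(91); look(91); st()
E
```

```text
t 6.47 jigTCP [106.6  -0.6  87.9] F [-4.2 -0.2  1.5] w 39.7 rotleft [-0.001   0.0002 -0.0005]
theta 1.713 [ 0.14352832 -2.5194711 ] 126 bar x 102.36140389017754
bar med surf 25 [98.47026828  1.23239751 94.97430339]
theta 1.71 [ 0.14046818 -2.34065433] 125 bar x 102.30223440123493
bar med surf 27 [99.68851842  3.83369904 94.7408003 ]
t 6.57 jigTCP [106.6  -0.6  88. ] F [-4.9  0.3  1.1] w 39.7 rotleft [-0.001   0.0002 -0.0004]
```

Emit:
apply_moves(
  increments=[
    {"gripper":40,"delta_pos":[0.3,0,-0.1],"dr":[0,0,0]},
    {"gripper":40,"delta_pos":[0.3,0,0],"dr":[0,0,0]},
    {"gripper":40,"delta_pos":[0.3,0,0],"dr":[0,0,0]},
    {"gripper":40,"delta_pos":[0.2,0,0],"dr":[0,0,0]},
    {"gripper":40,"delta_pos":[0,0,0],"dr":[0,0,0]},
  ],
)

```text
t: 6.98
ee_pos: [527.8, 89.0, 76.3]
orientation: [0.927, 1.364, -0.927]
ft_force: [2.6, -4.9, 0.3]
width: 39.6
```

Run:
```python
from h import *
st(); a=look(80); save(a,"h1.png",(250,150,330,230),7)
```

```text
t 6.98 jigTCP [107.8  -0.5  76.3] F [-5.5 -0.6  0.3] w 39.6 rotleft [-0.0009 -0.0001  0.    ]
theta 1.816 [ 0.25051804 -3.91982838] 131 bar x 103.7285772934231
bar med surf 34 [100.1053002    0.60087202  82.23894781]
```

Emit:
apply_moves(
  increments=[
    {"gripper":40,"delta_pos":[0.2,0,0],"dr":[0,0,0]},
    {"gripper":40,"delta_pos":[0.15,0,0],"dr":[0,0,0]},
    {"gripper":40,"delta_pos":[0.15,0,0],"dr":[0,0,0]},
    {"gripper":40,"delta_pos":[0,0,0],"dr":[0,0,0]},
    {"gripper":40,"delta_pos":[0,0,0],"dr":[0,0,0]},
  ],
)

```text
t: 7.45
ee_pos: [527.8, 89.0, 71.7]
orientation: [0.927, 1.364, -0.927]
ft_force: [2.1, -3.8, 1.6]
width: 39.9
```

Run:
```python
from h import *
st(); a=look(75)
```

```text
t 7.45 jigTCP [107.8  -0.5  71.7] F [-4.3 -0.6  1.6] w 39.9 rotleft [-0.0007  0.     -0.0001]
theta 1.797 [ 0.23017316 -1.87862774] 135 bar x 102.65618389405807
bar med surf 44 [98.814942    0.37837559 77.96114414]
```

Emit:
apply_moves(
  increments=[
    {"gripper":40,"delta_pos":[0.2,0,0],"dr":[0,0,0]},
    {"gripper":40,"delta_pos":[0.15,0,0],"dr":[0,0,0]},
    {"gripper":40,"delta_pos":[0.15,0,0],"dr":[0,0,0]},
    {"gripper":40,"delta_pos":[0.1,0,0],"dr":[0,0,0]},
    {"gripper":40,"delta_pos":[0,0,0],"dr":[0,0,0]},
  ],
)

```text
t: 7.92
ee_pos: [527.8, 89.0, 65.5]
orientation: [0.927, 1.364, -0.927]
ft_force: [2.2, -4.2, 1.0]
width: 39.7
```

Run:
```python
from h import *
st(); a=look(70); save(a,"h2.png",(250,150,330,230),7)
```

```text
t 7.92 jigTCP [107.8  -0.5  65.5] F [-4.7 -0.5  1. ] w 39.7 rotleft [-0.0008 -0.     -0.    ]
theta 1.862 [ 0.29947399 -2.9400191 ] 138 bar x 103.00032579412836
bar med surf 48 [1.05546229e+02 2.15186805e-03 7.48485947e+01]
```

View pics/h2.png

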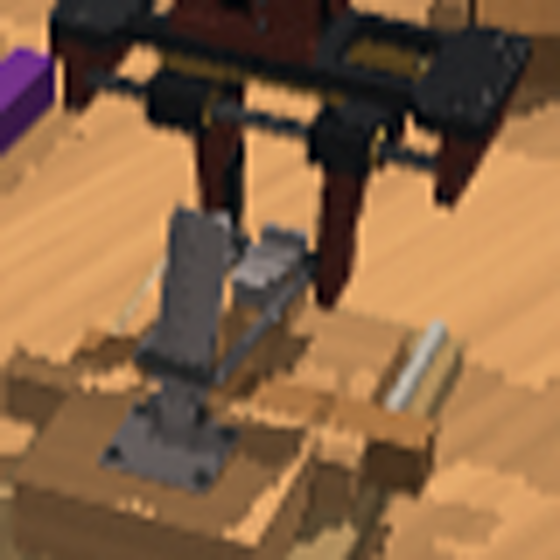

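The bosses are at (237,245) and (312,265), and the bar is hidden behind the lip at (265,270), so it is inside the slot. There is no contact force yet, so I'll keep lowering.

Emit:
apply_moves(
  increments=[
    {"gripper":40,"delta_pos":[0.1,0,0],"dr":[0,0,0]},
    {"gripper":40,"delta_pos":[0.1,0,0],"dr":[0,0,0]},
    {"gripper":40,"delta_pos":[0.1,0,0],"dr":[0,0,0]},
    {"gripper":40,"delta_pos":[0.1,0,0],"dr":[0,0,0]},
    {"gripper":40,"delta_pos":[0,0,0],"dr":[0,0,0]},
  ],
)

```text
t: 8.38
ee_pos: [527.7, 89.0, 61.5]
orientation: [0.927, 1.364, -0.927]
ft_force: [2.4, -3.5, 1.0]
width: 39.6
```

Run:
```python
from h import *
st(); a=look(66)
```

```text
t 8.38 jigTCP [107.8  -0.4  61.5] F [-4.2 -0.9  1. ] w 39.6 rotleft [-0.0009 -0.      0.0001]
theta 1.903 [ 0.3445849 -3.2012242] 135 bar x 102.88534793298847
bar med surf 44 [109.90799317  -2.48127345  72.93483691]
```

Emit:
apply_moves(
  increments=[
    {"gripper":40,"delta_pos":[0.1,0,0],"dr":[0,0,0]},
    {"gripper":40,"delta_pos":[0.05,0,0],"dr":[0,0,0]},
    {"gripper":40,"delta_pos":[0.05,0,0],"dr":[0,0,0]},
    {"gripper":40,"delta_pos":[0,0,0],"dr":[0,0,0]},
    {"gripper":40,"delta_pos":[0,0,0],"dr":[0,0,0]},
  ],
)

```text
t: 8.85
ee_pos: [527.8, 89.0, 59.7]
orientation: [0.927, 1.364, -0.927]
ft_force: [2.0, -4.0, 1.7]
width: 40.1
```

Emit:
apply_moves(
  increments=[
    {"gripper":40,"delta_pos":[0.1,0,0],"dr":[0,0,0]},
    {"gripper":40,"delta_pos":[0.05,0,0],"dr":[0,0,0]},
    {"gripper":40,"delta_pos":[0.05,0,0],"dr":[0,0,0]},
    {"gripper":40,"delta_pos":[0,0,0],"dr":[0,0,0]},
    {"gripper":40,"delta_pos":[0,0,0],"dr":[0,0,0]},
  ],
)

```text
t: 9.27
ee_pos: [527.8, 89.0, 58.4]
orientation: [0.927, 1.364, -0.927]
ft_force: [-0.6, -4.1, 10.6]
width: 39.5
```

Run:
```python
from h import *
st(); a=look(65);g=lambda p:np.round(proj(a,[fromj(q) for q in p]),1).tolist()
print("boss pred z65",g([[103,-17,65],[103,17,65]]),"z70",g([[103,-17,70],[103,17,70]]))
print(a["img"][180:196,280:300].max(2))
```

```text
t 9.27 jigTCP [107.8  -0.5  58.4] F [-3.6  2.1 10.6] w 39.5 rotleft [-0.001  -0.     -0.0003]
theta 1.94 [ 0.38684671 -3.69416249] 134 bar x 103.38037137718227
bar med surf 42 [109.05268031  -2.16108386  71.7676502 ]
boss pred z65 [[294.0, 189.6], [282.9, 186.6]] z70 [[294.1, 188.2], [282.9, 185.2]]
[[ 86  83  89  87  62 238 224 220 218 221 222 223 221 220 221 149  38  47
   48  51]
 [ 82  84 118 117  81 231 218 206 195 205 223 221 221 213 216 108  40  47
   49  47]
 [ 83  83  83  76 115 228 226 160 105 126 179 172 193 196 213 114  40  46
   49  46]
 [ 82  84  84  63 117 233 235 103  66  67  79  76 107 135 214 117  40  49
   47  49]
 [ 84  84  84  59 116 225 239  93  70  71  71  69  66  69 219 103  44  48
   48  49]
 [ 82  84  85  51  86 157 221  67  68  70  71  71  70  89 234  66  44  48
   52  47]
 [ 84  84  85  44  60  97 167 102  96  91  74  77  69 113 237  75  45  47
   51  50]
 [ 84  85  87  71 107 137 133 136 136 127 106  90  79  92 182  70  45  50
   51  49]
 [ 85  82  91 131 140 137 136 135 133 136 119  92  92  37  30  27  50  49
   52  50]
 [ 84  82  90 131 122 140 124 139 139 118  61  80  71  33  34  30  51  48
   51  50]
 [ 82  83  79  97  68 125  87 122 123  69  61  69  50  54  37  31  48  48
   54  50]
 [ 83  81 148 106  65  64  65  71  72  67  62  81  70  68  34  39  49  52
   55  70]
 [ 83  81 203  93  68  66  65  66  67  63  72  93  71  86  80  37  47  49
   54 141]
 [ 82  83 173  89 101  79  74  70  64  80  94  73  96 141 140  33  48  47
   63 194]
 [ 85  86 115  95 137 114 110  83  80  94  74  72 128 173 149  29  42  47
  132 188]
 [ 83  87  94  94 127 125 134 102 103  77  65 102 153 194 167  48  56  76
  193 186]]
```

The bar is on the slot floor with a light 10 N contact. Releasing and lifting.

Emit:
apply_moves(
  increments=[
    {"gripper":75,"delta_pos":[-0.1,0,0],"dr":[0,0,0]},
    {"gripper":75,"delta_pos":[0,0,0],"dr":[0,0,0]},
    {"gripper":75,"delta_pos":[0,0,0],"dr":[0,0,0]},
    {"gripper":75,"delta_pos":[0,0,0],"dr":[0,0,0]},
    {"gripper":75,"delta_pos":[0,0,0],"dr":[0,0,0]},
  ],
)

```text
t: 9.73
ee_pos: [527.3, 89.1, 58.3]
orientation: [0.927, 1.365, -0.928]
ft_force: [-0.8, 0.0, 0.0]
width: 65.1
```

Run:
```python
from h import *
st()
```

```text
t 9.73 jigTCP [108.1  -0.   58.3] F [0.3 0.7 0. ] w 65.1 rotleft [-0.0009 -0.0004  0.0009]
```

Emit:
apply_moves(
  increments=[
    {"gripper":75,"delta_pos":[-0.5,0,0],"dr":[0,0,0]},
    {"gripper":75,"delta_pos":[-1.5,0,0],"dr":[0,0,0]},
    {"gripper":75,"delta_pos":[-2.0,0,0],"dr":[0,0,0]},
    {"gripper":75,"delta_pos":[-2.0,0,0],"dr":[0,0,0]},
    {"gripper":75,"delta_pos":[-1.5,0,0],"dr":[0,0,0]},
  ],
)

```text
t: 10.15
ee_pos: [528.0, 89.1, 135.2]
orientation: [0.928, 1.364, -0.927]
ft_force: [-0.0, -0.5, 0.4]
width: 65.6
```

Emit:
apply_moves(
  increments=[
    {"gripper":0,"delta_pos":[-1.0,0,0],"dr":[0,0,0]},
    {"gripper":0,"delta_pos":[0,0,0],"dr":[0,0,0]},
    {"gripper":0,"delta_pos":[0,0,0],"dr":[0,0,0]},
    {"gripper":0,"delta_pos":[0,0,0],"dr":[0,0,0]},
    {"gripper":0,"delta_pos":[0,0,0],"dr":[0,0,0]},
  ],
)

```text
t: 10.57
ee_pos: [527.0, 88.9, 142.6]
orientation: [0.926, 1.366, -0.928]
ft_force: [-0.7, 0.5, -0.4]
width: 36.0
```

Emit:
apply_moves(
  increments=[
    {"gripper":0,"delta_pos":[0,0,0],"dr":[0,0,0]},
    {"gripper":0,"delta_pos":[0,0,0],"dr":[0,0,0]},
    {"gripper":0,"delta_pos":[0,0,0],"dr":[0,0,0]},
    {"gripper":0,"delta_pos":[0,0,0],"dr":[0,0,0]},
    {"gripper":0,"delta_pos":[0,0,0],"dr":[0,0,0]},
  ],
)

```text
t: 10.98
ee_pos: [527.7, 89.0, 143.5]
orientation: [0.927, 1.365, -0.927]
ft_force: [0.1, -0.4, -0.2]
width: 2.9
```

Run:
```python
from h import *
st(); a=look(65); save(a,"i.png",(250,130,330,230),6); st()
```

```text
t 10.98 jigTCP [107.8  -0.3 143.5] F [-0.4  0.  -0.2] w 2.9 rotleft [-0.0009 -0.0001  0.0003]
theta 1.935 [ 0.38128656 -2.77765375] 136 bar x 103.28197201568686
bar med surf 41 [110.10526313  -1.28349793  71.73606754]
t 11.03 jigTCP [107.8  -0.4 143.6] F [-0.2  0.3 -0.7] w 1.1 rotleft [-0.0009 -0.0001  0.0002]
```

View pics/i.png

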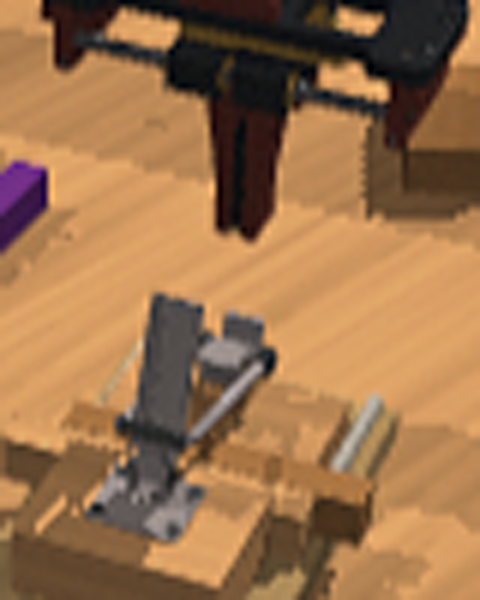

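The bar stays in the slot: the boss is at (268,358), the lip at (228,355) and the lever at θ≈1.94. Next is the push path.

Run:
```python
import numpy as np
th=np.concatenate([[2.02],np.linspace(1.9,0,26)])
r=66
x=np.where(th>np.pi/2,-80*np.cos(th)+4*np.sin(th),-r*np.cos(th)+4*np.sin(th))+10
z=72+r*np.sin(th)+4*np.cos(th)+8
P=np.c_[x,z]; print(P[0],P[-1]); 
for i in range(len(P)-1): d=(P[i+1]-P[i])/10; print(i,round(th[i+1],2),"tool",round(-d[1],2),round(-d[0],2),P[i+1].round(1))
```

```text
[ 48.34304046 137.71535726] [-56.  84.]
0 1.9 tool -0.34 0.87 [ 39.6 141.2]
1 1.82 tool -0.17 0.57 [ 33.9 142.9]
2 1.75 tool -0.14 0.59 [ 28.  144.3]
3 1.67 tool -0.1 0.6 [ 22.1 145.3]
4 1.6 tool -0.06 0.6 [ 16.  145.9]
5 1.52 tool -0.02 0.54 [ 10.6 146.1]
6 1.44 tool 0.01 0.5 [  5.6 146. ]
7 1.37 tool 0.05 0.5 [  0.6 145.5]
8 1.29 tool 0.09 0.49 [ -4.3 144.6]
9 1.22 tool 0.13 0.49 [ -9.2 143.3]
10 1.14 tool 0.16 0.47 [-13.9 141.6]
11 1.06 tool 0.2 0.46 [-18.5 139.6]
12 0.99 tool 0.23 0.44 [-23.  137.3]
13 0.91 tool 0.27 0.43 [-27.2 134.6]
14 0.84 tool 0.3 0.4 [-31.3 131.7]
15 0.76 tool 0.33 0.38 [-35.1 128.4]
16 0.68 tool 0.36 0.35 [-38.6 124.8]
17 0.61 tool 0.38 0.33 [-41.9 121. ]
18 0.53 tool 0.41 0.3 [-44.8 116.9]
19 0.46 tool 0.43 0.26 [-47.5 112.7]
20 0.38 tool 0.45 0.23 [-49.8 108.2]
21 0.3 tool 0.46 0.2 [-51.8 103.6]
22 0.23 tool 0.48 0.16 [-53.4  98.8]
23 0.15 tool 0.49 0.12 [-54.6  93.9]
24 0.08 tool 0.49 0.09 [-55.5  89. ]
25 0.0 tool 0.5 0.05 [-56.  84.]
```

Emit:
apply_moves(
  increments=[
    {"gripper":0,"delta_pos":[0.1,-0.04,1.0],"dr":[0,0,0]},
    {"gripper":0,"delta_pos":[0.1,0,1.5],"dr":[0,0,0]},
    {"gripper":0,"delta_pos":[0.15,0,1.5],"dr":[0,0,0]},
    {"gripper":0,"delta_pos":[0,0,1.0],"dr":[0,0,0]},
    {"gripper":0,"delta_pos":[0,0,0.5],"dr":[0,0,0]},
  ],
)

```text
t: 11.45
ee_pos: [548.2, 36.2, 140.1]
orientation: [0.928, 1.364, -0.928]
ft_force: [0.4, -0.3, -0.3]
width: 0.5
```

Emit:
apply_moves(
  increments=[
    {"gripper":0,"delta_pos":[-0.1,0,0.7],"dr":[0,0,0]},
    {"gripper":0,"delta_pos":[-0.1,0,0.6],"dr":[0,0,0]},
    {"gripper":0,"delta_pos":[-0.15,0,0.6],"dr":[0,0,0]},
    {"gripper":0,"delta_pos":[-0.1,0,0.6],"dr":[0,0,0]},
    {"gripper":0,"delta_pos":[-0.1,0,0.5],"dr":[0,0,0]},
  ],
)

```text
t: 11.87
ee_pos: [558.8, 9.5, 146.0]
orientation: [0.927, 1.364, -0.927]
ft_force: [-1.1, 0.7, 0.3]
width: 0.6
```

Run:
```python
from h import *
st(); look(65)
```

```text
t 11.87 jigTCP [ 22.5  -0.  146. ] F [1.  0.8 0.3] w 0.6 rotleft [-0.0006 -0.0001 -0.0002]
theta 1.741 [ 0.17162665 -4.77371379] 124 bar x 99.43780355021538
bar med surf 48 [109.06079393  -2.43397482  72.23847394]
```

Contact is light, about 1 N, and the lever is moving. I'll carry on in stages.

Emit:
apply_moves(
  increments=[
    {"gripper":0,"delta_pos":[0,0,0.6],"dr":[0,0,0]},
    {"gripper":0,"delta_pos":[0,0,0.55],"dr":[0,0,0]},
    {"gripper":0,"delta_pos":[0,0,0.5],"dr":[0,0,0]},
    {"gripper":0,"delta_pos":[0.05,0,0.5],"dr":[0,0,0]},
    {"gripper":0,"delta_pos":[0.1,0,0.5],"dr":[0,0,0]},
  ],
)

```text
t: 12.33
ee_pos: [568.6, -15.2, 144.1]
orientation: [0.927, 1.364, -0.927]
ft_force: [-0.4, 2.0, -0.2]
width: 1.1
```

Emit:
apply_moves(
  increments=[
    {"gripper":0,"delta_pos":[0.15,0,0.5],"dr":[0,0,0]},
    {"gripper":0,"delta_pos":[0.15,0,0.45],"dr":[0,0,0]},
    {"gripper":0,"delta_pos":[0.2,0,0.45],"dr":[0,0,0]},
    {"gripper":0,"delta_pos":[0.25,0,0.45],"dr":[0,0,0]},
    {"gripper":0,"delta_pos":[0.25,0,0.4],"dr":[0,0,0]},
  ],
)

```text
t: 12.75
ee_pos: [576.9, -36.1, 134.1]
orientation: [0.927, 1.364, -0.927]
ft_force: [-0.8, 3.0, 3.0]
width: 0.7
```

Run:
```python
from h import *
st(); 
a=grab("scene"); W=toj(a["W"].reshape(-1,3))
X=W[(abs(W[:,1])<8)&(W[:,0]>-90)&(W[:,0]<-15)&(W[:,2]>75)&(W[:,2]<150)]
print("handle",len(X),np.polyfit(X[:,0],X[:,2],1),X.max(0),X.min(0))
for n,lo,hi in(("lip",73,80),("jaw",36,44)):
    L=W[(abs(W[:,1])<(10 if n=="lip" else 50))&(W[:,0]>60)&(W[:,0]<110)&(W[:,2]>lo)&(W[:,2]<hi)]; print(n,np.percentile(L[:,0],[3,50,97]))
save(a,"j.png",(240,130,320,230),6); st()
```

```text
t 12.75 jigTCP [-26.6   0.  134.1] F [ 3.1 -0.3  3. ] w 0.7 rotleft [-0.0009  0.     -0.0002]
handle 87 [-1.89658453 55.59292441] [-15.87229414   7.98927763 148.92898936] [-50.02213373  -7.4059141   80.50797965]
lip [ 73.21666256  84.99549248 109.34799995]
jaw [ 60.52599142  83.58408622 107.62382339]
t 12.8 jigTCP [-2.720e+01  1.000e-01  1.337e+02] F [ 0.9 -1.1  2.2] w 0.6 rotleft [-0.0011  0.0002 -0.0001]
```

Emit:
apply_moves(
  increments=[
    {"gripper":0,"delta_pos":[0.3,0,0.4],"dr":[0,0,0]},
    {"gripper":0,"delta_pos":[0.3,0,0.35],"dr":[0,0,0]},
    {"gripper":0,"delta_pos":[0.35,0,0.35],"dr":[0,0,0]},
    {"gripper":0,"delta_pos":[0.4,0,0.35],"dr":[0,0,0]},
    {"gripper":0,"delta_pos":[0.2,0,0.15],"dr":[0,0,0]},
  ],
)

```text
t: 13.22
ee_pos: [582.8, -51.2, 118.1]
orientation: [0.927, 1.364, -0.927]
ft_force: [0.9, 1.8, 2.3]
width: 0.5
```

Run:
```python
from h import *
st(); st()
```

```text
t 13.22 jigTCP [-4.280e+01  1.000e-01  1.181e+02] F [ 1.3 -1.5  2.3] w 0.5 rotleft [-0.001   0.0003 -0.0001]
t 13.22 jigTCP [-4.280e+01  1.000e-01  1.181e+02] F [ 1.3 -1.5  2.3] w 0.5 rotleft [-0.001   0.0003 -0.0001]
```

Emit:
apply_moves(
  increments=[
    {"gripper":0,"delta_pos":[0.3,0,0.2],"dr":[0,0,0]},
    {"gripper":0,"delta_pos":[0.3,0,0.2],"dr":[0,0,0]},
    {"gripper":0,"delta_pos":[0.3,0,0.15],"dr":[0,0,0]},
    {"gripper":0,"delta_pos":[0.3,0,0.15],"dr":[0,0,0]},
    {"gripper":0,"delta_pos":[0,0,0],"dr":[0,0,0]},
  ],
)

```text
t: 13.63
ee_pos: [584.8, -57.5, 105.9]
orientation: [0.927, 1.365, -0.928]
ft_force: [-0.5, -0.3, 0.4]
width: 0.1
```

Run:
```python
from h import *
st()
a=grab("scene"); W=toj(a["W"].reshape(-1,3))
L=W[(abs(W[:,1])<10)&(W[:,0]>65)&(W[:,0]<130)&(W[:,2]>70)&(W[:,2]<85)]; print(np.histogram(L[:,0],np.arange(66,130,3)))
save(a,"k.png",(240,140,320,230),6)
```

```text
t 13.63 jigTCP [-49.4   0.6 105.9] F [-0.   0.6  0.4] w 0.1 rotleft [-0.0009 -0.0002  0.0009]
(array([0, 0, 4, 3, 4, 6, 3, 3, 0, 1, 0, 0, 0, 0, 0, 0, 0, 0, 0, 0, 0]), array([ 66,  69,  72,  75,  78,  81,  84,  87,  90,  93,  96,  99, 102,
       105, 108, 111, 114, 117, 120, 123, 126, 129]))
```

View pics/k.png

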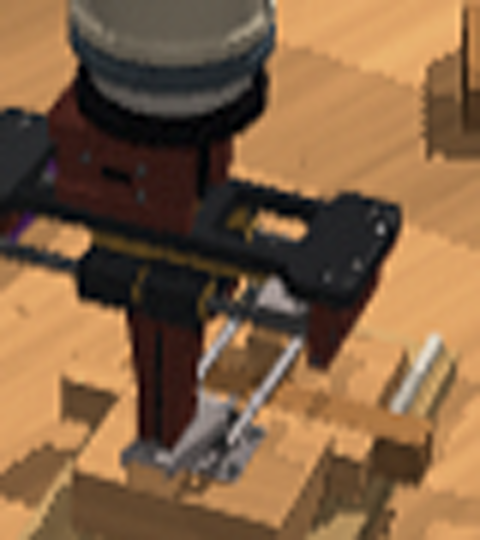

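This last picture shows the rods running from the latch to the keeper at about (265,300). The jaw's lip has moved about 5 mm towards the latch, and the force has dropped to about 0. I'll check the handle angle by depth.

Run:
```python
from h import *
a=grab("scene"); W=toj(a["W"].reshape(-1,3))
X=W[(abs(W[:,1])<14)&(W[:,0]>-95)&(W[:,0]<10)&(W[:,2]>62)&(W[:,2]<125)]
X=X[np.argsort(X[:,0])]; print(len(X)); print(np.round(X[::3]).astype(int).tolist()); st()
```

```text
187
[[-80, -9, 101], [-77, 6, 101], [-76, -10, 102], [-75, 2, 101], [-75, 10, 101], [-74, -12, 98], [-74, 8, 101], [-72, 8, 93], [-70, 6, 102], [-68, -1, 100], [-66, 11, 97], [-65, 3, 99], [-64, -10, 109], [-64, 4, 108], [-64, 1, 105], [-64, 7, 100], [-63, 4, 104], [-63, -4, 96], [-62, -4, 119], [-62, -7, 103], [-62, 2, 107], [-62, -12, 95], [-62, -1, 108], [-62, -1, 97], [-61, -3, 111], [-61, -9, 103], [-61, -9, 119], [-61, -6, 118], [-60, -11, 97], [-60, 6, 97], [-59, 0, 115], [-58, 3, 97], [-57, 1, 117], [-57, 1, 100], [-56, -10, 120], [-56, -12, 90], [-55, -12, 96], [-52, -11, 107], [-49, -7, 93], [-48, -9, 123], [-46, -8, 91], [-45, -10, 124], [-43, -10, 106], [-42, -9, 119], [-41, -12, 88], [-38, -11, 90], [-35, -12, 84], [-34, -12, 87], [-28, -12, 82], [-27, -12, 78], [-23, -5, 83], [-21, -12, 80], [-19, -11, 82], [-15, -13, 83], [-12, -12, 73], [-8, -4, 78], [-5, -9, 63], [-4, -8, 76], [-3, -2, 77], [-1, 5, 76], [2, -12, 69], [3, -11, 72], [5, -7, 75]]
t 13.73 jigTCP [-49.2   0.6 106.3] F [0.4 0.2 0.7] w 0.5 rotleft [-0.0009 -0.0003  0.001 ]
```

The handle is at about 0.33 rad, right at centre. I'll press on gently to home.

Emit:
apply_moves(
  increments=[
    {"gripper":0,"delta_pos":[0.3,0,0.12],"dr":[0,0,0]},
    {"gripper":0,"delta_pos":[0.3,0,0.12],"dr":[0,0,0]},
    {"gripper":0,"delta_pos":[0.3,0,0.1],"dr":[0,0,0]},
    {"gripper":0,"delta_pos":[0.3,0,0.08],"dr":[0,0,0]},
    {"gripper":0,"delta_pos":[0.2,0,0.05],"dr":[0,0,0]},
  ],
)

```text
t: 14.15
ee_pos: [586.8, -61.6, 92.1]
orientation: [0.927, 1.365, -0.927]
ft_force: [-0.6, 0.9, -0.7]
width: 0.7
```

Emit:
apply_moves(
  increments=[
    {"gripper":0,"delta_pos":[0.2,0,0.05],"dr":[0,0,0]},
    {"gripper":0,"delta_pos":[0.2,0,0.05],"dr":[0,0,0]},
    {"gripper":0,"delta_pos":[0.1,0,0.03],"dr":[0,0,0]},
    {"gripper":0,"delta_pos":[0.1,0,0],"dr":[0,0,0]},
    {"gripper":0,"delta_pos":[0,0,0],"dr":[0,0,0]},
  ],
)

```text
t: 14.57
ee_pos: [587.3, -62.7, 86.5]
orientation: [0.927, 1.364, -0.927]
ft_force: [0.1, 0.4, 0.3]
width: 0.5
```

```bash
cat >> h.py <<'E'
def chk():
    a=grab("scene"); W=toj(a["W"].reshape(-1,3))
    X=W[(abs(W[:,1])<9)&(W[:,0]>-95)&(W[:,0]<-66)&(W[:,2]>62)&(W[:,2]<125)]; print("end",len(X),np.median(X,0),np.percentile(X[:,0],3))
    L=W[(abs(W[:,1])<10)&(W[:,0]>60)&(W[:,0]<130)&(W[:,2]>72)&(W[:,2]<80)]; print("lip x",np.percentile(L[:,0],[3,50,90,97]),len(L)); return a,W
E
python3 - <<'E'
from h import *
st(); chk()
E
```

```text
t 14.57 jigTCP [-55.2   0.2  86.5] F [ 0.3 -0.2  0.3] w 0.5 rotleft [-0.0009 -0.0001  0.0002]
end 111 [-67.99583499  -0.51029848  91.56411566] -81.58882160012027
lip x [105.37620096 105.6102847  105.80950489 105.84436843] 2
```

Emit:
apply_moves(
  increments=[
    {"gripper":0,"delta_pos":[0.1,0,0],"dr":[0,0,0]},
    {"gripper":0,"delta_pos":[0.05,0,0],"dr":[0,0,0]},
    {"gripper":0,"delta_pos":[0.05,0,0],"dr":[0,0,0]},
    {"gripper":0,"delta_pos":[0,0,0],"dr":[0,0,0]},
    {"gripper":0,"delta_pos":[0,0,0],"dr":[0,0,0]},
  ],
)

```text
t: 15.03
ee_pos: [587.3, -62.7, 84.7]
orientation: [0.927, 1.364, -0.927]
ft_force: [0.7, 0.4, 0.4]
width: 0.5
```

Run:
```python
from h import *
st(); a,W=chk(); X=W[(abs(W[:,1])<10)&(W[:,0]<-70)&(W[:,0]>-90)&(W[:,2]>60)&(W[:,2]<100)]; print(np.round(X).tolist())
```

```text
t 15.03 jigTCP [-55.2   0.2  84.7] F [ 0.1 -0.8  0.4] w 0.5 rotleft [-0.0009 -0.      0.    ]
end 106 [-68.11318339  -0.19321217  90.01420205] -81.12974612211015
lip x [89.75835462 89.75835462 89.75835462 89.75835462] 1
[[-71.0, 6.0, 86.0], [-70.0, 4.0, 79.0], [-72.0, 8.0, 76.0], [-73.0, 5.0, 78.0], [-78.0, 9.0, 77.0], [-73.0, 8.0, 73.0], [-71.0, 6.0, 73.0], [-72.0, 3.0, 74.0], [-73.0, -0.0, 76.0], [-72.0, -2.0, 75.0], [-71.0, -8.0, 77.0], [-79.0, 8.0, 75.0], [-79.0, 5.0, 76.0], [-76.0, 4.0, 74.0], [-77.0, 1.0, 76.0], [-77.0, -2.0, 76.0], [-77.0, -5.0, 77.0], [-71.0, -5.0, 72.0], [-78.0, 9.0, 70.0], [-79.0, 5.0, 72.0], [-83.0, 1.0, 77.0], [-81.0, -1.0, 76.0], [-79.0, -3.0, 75.0], [-82.0, -7.0, 79.0], [-78.0, -8.0, 76.0], [-80.0, 2.0, 71.0], [-86.0, -3.0, 77.0], [-80.0, -4.0, 73.0], [-79.0, -6.0, 72.0], [-81.0, -10.0, 72.0]]
```

The handle end is at z≈76, which is home. A light touch will confirm it, then I'll retreat.

Emit:
apply_moves(
  increments=[
    {"gripper":0,"delta_pos":[0.05,0,0],"dr":[0,0,0]},
    {"gripper":0,"delta_pos":[0.03,0,0],"dr":[0,0,0]},
    {"gripper":0,"delta_pos":[0.02,0,0],"dr":[0,0,0]},
    {"gripper":0,"delta_pos":[0,0,0],"dr":[0,0,0]},
    {"gripper":0,"delta_pos":[0,0,0],"dr":[0,0,0]},
  ],
)

```text
t: 15.5
ee_pos: [587.5, -62.7, 84.2]
orientation: [0.927, 1.364, -0.927]
ft_force: [-0.7, 0.9, 5.9]
width: 0.4
```

Emit:
apply_moves(
  increments=[
    {"gripper":0,"delta_pos":[-0.5,0,0],"dr":[0,0,0]},
    {"gripper":0,"delta_pos":[-1.5,0,0],"dr":[0,0,0]},
    {"gripper":0,"delta_pos":[-2.5,0,0],"dr":[0,0,0]},
    {"gripper":0,"delta_pos":[-3,0,0.5],"dr":[0,0,0]},
    {"gripper":0,"delta_pos":[-3,0,1],"dr":[0,0,0]},
  ],
)

```text
t: 15.92
ee_pos: [592.0, -76.0, 189.4]
orientation: [0.926, 1.367, -0.927]
ft_force: [0.8, -0.3, 0.7]
width: 0.7
```

Emit:
apply_moves(
  increments=[
    {"gripper":0,"delta_pos":[-2,0,3],"dr":[0,0,0]},
    {"gripper":0,"delta_pos":[0,0,4],"dr":[0,0,0]},
    {"gripper":0,"delta_pos":[0,0,4],"dr":[0,0,0]},
    {"gripper":0,"delta_pos":[0,0,4],"dr":[0,0,0]},
    {"gripper":0,"delta_pos":[0,0,2],"dr":[0,0,0]},
  ],
)

```text
t: 16.33
ee_pos: [656.6, -238.8, 209.3]
orientation: [0.928, 1.361, -0.928]
ft_force: [-0.2, 1.2, -0.3]
width: 0.2
```

Emit:
apply_moves(
  increments=[
    {"gripper":0,"delta_pos":[0,0,0],"dr":[0,0,0]},
    {"gripper":0,"delta_pos":[0,0,0],"dr":[0,0,0]},
    {"gripper":0,"delta_pos":[0,0,0],"dr":[0,0,0]},
    {"gripper":0,"delta_pos":[0,0,0],"dr":[0,0,0]},
    {"gripper":0,"delta_pos":[0,0,0],"dr":[0,0,0]},
  ],
)

```text
t: 16.75
ee_pos: [655.2, -233.4, 208.8]
orientation: [0.926, 1.365, -0.926]
ft_force: [-1.0, -0.6, -0.3]
width: 0.3
```

Run:
```python
from h import *
st()
for n in("scene","top"):
    a=grab(n); W=toj(a["W"].reshape(-1,3))
    X=W[(abs(W[:,1])<9)&(W[:,0]>-95)&(W[:,0]<-20)&(W[:,2]>64)&(W[:,2]<125)]; print(n,"handle",len(X),np.polyfit(X[:,0],X[:,2],1) if len(X)>5 else 0,X[:,2].max() if len(X) else 0)
    L=W[(abs(W[:,1])<9)&(W[:,0]>60)&(W[:,0]<130)&(W[:,2]>71)&(W[:,2]<85)]; print("lip/guard",np.histogram(L[:,0],np.arange(66,126,3))[0])
    S=W[(abs(W[:,1])<60)&(abs(W[:,1])>25)&(W[:,0]>20)&(W[:,0]<110)]; 
    print("profile",[(x,round(float(np.median(S[(S[:,0]>x)&(S[:,0]<x+4),2])))) for x in range(22,110,4) if ((S[:,0]>x)&(S[:,0]<x+4)).sum()>3])
    B=W[(abs(abs(W[:,1])-17)<3)&(W[:,0]>75)&(W[:,0]<125)&(W[:,2]>58)&(W[:,2]<85)]; print("bosses",len(B),np.median(B,0),np.percentile(B[:,0],[5,95]))
    R=W[(abs(W[:,1])<20)&(W[:,0]>15)&(W[:,0]<70)&(W[:,2]>58)&(W[:,2]<100)]; print("rods z",len(R),np.median(R[:,2]) if len(R) else 0)
    save(a,"z_%s.png"%n)
```

```text
t 16.75 jigTCP [-238.8    0.   208.8] F [-0.2  1.1 -0.3] w 0.3 rotleft [ 0.0005 -0.0004  0.0003]
scene handle 117 [7.87135834e-03 7.55629295e+01] 79.4635953226214
lip/guard [0 0 7 3 5 4 1 5 4 2 0 0 1 7 5 3 0 0 0]
profile [(22, 32), (26, 42), (30, 43), (34, 43), (38, 44), (42, 42), (46, 44), (50, 44), (54, 44), (58, 42), (62, 41), (66, 39), (70, 40), (74, 37), (78, 39), (82, 39), (86, 39), (90, 40), (94, 39), (98, 39), (102, 39), (106, 40)]
bosses 20 [ 85.23732782 -14.51219804  68.3592684 ] [75.09534145 91.90014743]
rods z 63 66.8754310537774
top handle 185 [1.24903218e-03 7.68303440e+01] 82.10634070557728
lip/guard [ 0  0  0  7 10 10 10  9  9  5  0  0  0  0  9 10  1  0  0]
profile [(22, 55), (26, 45), (30, 45), (34, 45), (38, 45), (42, 44), (46, 44), (50, 44), (54, 45), (58, 45), (62, 44), (66, 41), (70, 41), (74, 40), (78, 40), (82, 40), (86, 40), (90, 40), (94, 40), (98, 40), (102, 41), (106, 41)]
bosses 43 [87.34547592 14.23049228 71.17307087] [75.96265201 96.28216279]
rods z 128 68.57458936358927
```

```bash
python3 -c "
from h import *
ctrl.close_job(); print('closed')"
```

```text
the job is handed in; nothing more can be done
closed
```

The latch is closed and the jaw clamps both strips, going by the last depth readings. I handed the job in at about 17 s of the 54 s allowed.

I gripped the bail by its bosses and swung it over, with the lever following. I lowered the bar to the slot floor, where the contact force was about 10 N, and let go. Then I pushed the lever over with closed fingers, through centre at about 0.3 rad, until it lay on its stop. No reading during the push was above 6 N. The gripper then drew back about 160 mm and touches nothing.

**Last checks, from both cameras after backing off:**
- **Lever:** the handle is flat, with a slope of 0.01 or less. Its face is at about 76 mm, which is home.
- **Jaw:** it moved about 3 mm towards the latch, and the height profile shows no gap along the strips and jaw.
- **Bail:** the rods lie at about 67 mm high. The bosses show at around x 85–87 mm, but that reading is rough because nearby parts are mixed in. I expected the bar at about 91 mm, so its exact seating is inferred from the flat lever and closed jaw, not measured directly.
- **Bystanders:** nothing was moved near the mallet, ear defenders or offcut. I did not measure their positions again at the end.

While being carried, the bar trailed about 4 mm in the grip. I corrected for that before lowering it.

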